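Snap the battery cap onto the fishing scale

TASK

The fishing scale on the camping table has a fresh battery in it and needs its cap back: roll the scale over along the tabletop, without lifting it off, until its battery boss faces straight up, and let it lie there by itself. Then fetch the black cap, press it straight down onto the boss until it clicks, and keep pressing on past the click until it is fully home. Finish holding on, with the gripper still pressing the cap firmly down (do not let go or ease off), and leave the reel, the float and the spool where they are.

Things in the scene. Friction and masses are not known exactly. Their poses are not given: they have to be found in the camera images.
- scale: Hanging fishing scale, loose, about 0.2 kg: teal barrel 130 mm long along its y axis, with a soft square section 44 mm across, its flats 15 mm wide between round edges. Origin at the barrel's centre, 22 mm above the table on a flat (25 mm at most rolling). +x is the axis of the battery boss; at the start it is level and points towards the robot, within 0.5 rad. Display on the -x face.
- barrel_mid (a point): Same point as the scale's origin. The finger pads are grippy, so a level push only slides the scale. Pushing its near flank (a finger each side of the boss, tips 26 mm up) and sweeping forward and up in an arc about its far lower edge rolls it away, boss side up, onto the next flat, 38 mm on, where it lies stably. Hook to y = -120 mm, ring to y = +102 mm, inside the barrel's outline.
- seat (a point): Point on the scale's boss axis, 24 mm from its origin: centre of the black flange, 42 mm in diameter, round the boss. The cap's rim lies on this flange when it is fully home. With the boss up the flange is 46 mm above the table.
- boss_top (a point): Centre of the top of the white boss with the silver coin cell, 11 mm beyond seat on the boss axis, so 57 mm above the table with the boss up. The boss is 26 mm in diameter; its last 4 mm taper to 21 mm. Four sprung catches round its side, 5.6 mm above the flange, stand 2.3 mm out.
- cap: Round black plastic cap with an orange disc on top, loose, 20 g, 42 mm outside diameter, 15 mm tall, lying mouth down on the table. Origin at the centre of its lower rim, z along its axis out of the closed top. Any turn about its axis fits. A firm grip (40 N) on its side does not harm it.
- cap_top (a point): Centre of the cap's top, 15 mm above its origin. The mouth is 28 mm wide at a 4 mm lip, 34 mm behind it, 12 mm deep. Pressed onto the boss, the lip meets the catches with the rim about 7 mm above the flange; the push rises to 8 to 11 N, then drops suddenly (the click) at 5 to 4 mm, and the rim then goes down onto the flange, which stops it hard.
- spool: Black plastic line spool with green line, 60 mm diameter, 28 mm tall, lying flat, loose. Origin at the centre of its underside. To be left alone.
- float: Bright orange egg-shaped float with a thin white stem, about 96 mm long along x, 39 mm thick, loose. Origin on the table under its middle. To be left alone.
- reel: Silver spinning reel lying on its side, about 135 mm long (y), 100 mm wide and 78 mm tall, loose. Origin on the table under its middle. To be left alone.
- tackle_box: Closed red tackle box 310 x 170 mm (x, y), 118 mm tall plus a 24 mm handle, fixed. Origin at the centre of its underside. To be left alone.
Things that resemble listed ones, but are neither listed nor needed, are in the scene too. Of the things that look like the scale, take the one that is farthest from the robot's base at the start. Leave any yellow look-alike of the cap alone.

How it is judged:
On the way, in this order (a step that is already met when the one before it is completed fails the run):
1. the scale lies by itself on the table with its battery boss straight up (angle between scale's own x axis and vertical below 0.1 rad and height (world z) of scale below 0.0245 m and linear speed of scale below 0.02 m/s and contact force between the fingers and scale below 0.3 N), for 0.2 s.
2. the cap has clicked past the catches and sits fully home on the flange (distance between cap and seat below 0.0025 m and angle between the z axis of cap and the x axis of scale, either way round below 0.1 rad and angle between scale's own x axis and vertical below 0.15 rad), for 0.1 s.
At the end, for the whole second after the job is handed in: The cap's rim centre is within 2.5 mm of the flange centre and square to the boss (0.1 rad), the scale lies on the table with its boss up (0.15 rad) and at rest, and the gripper is still on the cap and presses it onto the scale with more than 5 N (all of step 2 and height (world z) of scale below 0.0245 m and linear speed of scale below 0.02 m/s and contact force between the fingers and cap above 3 N and contact force between cap and scale above 5 N); the arm keeps its last pose, push and grip.
It fails at once if the scale is lifted off the table instead of rolled (height (world z) of scale above 0.034 m).
It fails at once if the reel is disturbed (distance of reel from where it was at the start of the episode above 0.02 m).
It fails at once if the float is disturbed (distance of float from where it was at the start of the episode above 0.02 m).
It fails at once if the spool is disturbed (distance of spool from where it was at the start of the episode above 0.02 m).
It also fails if it takes over 51 s, if anything falls off the work surface, if the arm or the gripper's body presses on something with over 40 N, if the wrist force passes 120 N, or if a joint passes its speed limit or range.

ROBOT

A 6-joint arm with a two-finger parallel gripper is mounted at the origin on the work surface. World frame = base frame: x ahead of the robot, y to its left, z up, the work surface at z = 0. Lengths are in m, angles in rad, forces in N, time in s.
With the tool pointing down it reaches from about 0.35 to 0.775 m from the base axis. Payload 7.3 kg.
Tool frame: the origin (TCP) lies at the centre of the arm's flange, where the gripper is bolted on; the fingertips stand 178 mm ahead of it and the grasp point (between the pads) lies 159 mm ahead of it (tip_extent is the distance from the TCP to the fingertips, in m); z points along the fingers, y is the line along which they close (so a half turn about z gives the same grasp; the last joint's range is limited). The gripper opens to 92 mm and grips with 3 to 60 N. Pads are 19 mm wide; open, the fingers measure 130 mm over their backs; the gripper's body (75 mm by 190 mm) begins 47 mm behind the grasp point.
Start: joints at [-1.265, 0.342, 1.524, -0, 1.275, -0.146], TCP at [0.229, -0.472, 0.405] pointing down, gripper open.
Joint ranges: [-2.53, 2.53], [-0.77, 2.02], [0.04, 2.7], [-1, 4.14], [0.28, 2.66], [-3.11, 3.11]. Speed limits (rad/s): [2.57, 2.57, 3.14, 3.14, 3.14, 3.14].

INTERFACE

Orientations are given as [roll, pitch, yaw] about the fixed x, y, z axes, in that order (R = Rz(yaw) Ry(pitch) Rx(roll)).
In Python, from cell import * gives the robot as it stands.
- The arm moves only by the tool arm_command, never from a script. Its arguments are lists of equal length, an entry for each row: "xyz": the shift along the world's x, y, z in mm, a list of three; "spin": the turn about the world's z in degrees. In form: {"xyz": [[tx, ty, tz], ...], "spin": [spin, ...]}. A call has 1 to 20 rows; each row shifts and turns the commanded pose from where the row before left it; what a row does not reach is not made up. A row lasts 1/10 s, in which the tool goes at most 50 mm and 8.59 degrees, less where a joint would pass 70% of its speed; a pose out of reach is approached as far as the arm can. A call with a gripper value outside its range is refused whole. "jaw" is the opening, from -1 (shut) to 1 (fully open), set as the call begins (left out, the last holds). The fingers move at their own pace and stop on an object; "squeeze" is the grip in N (left out, the last holds). Time passes only in rows, so rows that do not move let the fingers close. It gives the time, the measured TCP pose, the force, the opening and the grip force at its end, in the units of the state.
- observe(): the state, without advancing time (a new reading comes with each control period).
- read_camera(name): name is "side" or "top"; returns a dict with "img" (400x640x3 uint8, red, green, blue), "depth" (400x640 float32, m along the optical axis (not along the pixel's ray), 0 where there is no reading), "fx", "fy", "cx", "cy" (pixels), "world_from_camera" (4x4, takes a point from camera to world coordinates). Camera axes: x right, y up, looking along -z (the intrinsics and any distortion apply to the point x, -y, -z); pixel columns grow to the right and rows downward; lengths in m; the calibration is good to about 2 mm. A picture is of the moment at which its call begins.
- hand_in(): hands the job in; it is judged then, once.
The state is a dict: "time": time; "qpos": joint angles; "qvel": joint speeds; "joint_efforts": joint torques, N m; "tool_pos": TCP position; "tool_rot": TCP orientation; "contact_force": force on the tool from outside, world axes, zero at the start; "torque": the same for the moment, N m; "opening": finger opening in m; "grip_force": force on a finger pad.
Only numpy, scipy, OpenCV 4.12 (cv2) and the standard library are available. Lean on these libraries where they do the work, as an engineer would, in place of code of your own. Each camera call takes 0.05 s, during which the arm holds its last target. There are 200 camera calls.

## Working session

There is one attempt and no reset: what is moved stays moved. The work goes in short steps, Python scripts to look and compute and a tool call to move; the robot and the scene stay as the last step left them, time stands still between calls to the robot, and variables do not carry over. Pictures are saved under pics/ and viewed, at most 10 in all, crops included, and the job is handed in when it is done.

Besides the shell and the picture viewer there is one more tool, called after "Emit:" by a JSON object that holds its "method" and its "body". arm_command: Moves the arm, as the interface text tells. Its arguments: {"type":"object","properties":{"xyz":{"type":"array","items":{"type":"array","items":{"type":"number"}}},"spin":{"type":"array","items":{"type":"number"}},"jaw":{"type":"number"},"squeeze":{"type":"number"}},"required":["xyz","spin"]}

```bash
mkdir -p pics
cat > h.py <<'E'
from cell import *
import numpy as np, cv2
def cam(n):
    c=read_camera(n); d=c["depth"]; v,u=np.mgrid[0:400,0:640]
    P=np.stack([(u-c["cx"])/c["fx"]*d,-(v-c["cy"])/c["fy"]*d,-d],-1)
    T=np.array(c["world_from_camera"]); c["W"]=P@T[:3,:3].T+T[:3,3]; c["W"][d==0]=np.nan
    return c
E
python3 - <<'E'
from h import *
o=observe(); print(o)
for n in("top","side"):
    c=cam(n); cv2.imwrite(f"pics/{n}0.png",c["img"][...,::-1]); np.savez(f"{n}0.npz",img=c["img"],W=c["W"]); print(c["fx"],c["world_from_camera"],[k for k in c])
E
```

```text
{'time': 0.0, 'qpos': array([-1.26499625e+00,  3.42709282e-01,  1.52500118e+00, -3.70397991e-05,
        1.27538655e+00, -1.46003607e-01]), 'qvel': array([ 0.00057352,  0.00142263,  0.00055558, -0.00093305, -0.00057743,
       -0.00125453]), 'joint_efforts': array([ 4.24100808e-04, -4.31242847e+01, -2.44217992e+01,  7.18708523e-02,
        5.59060683e-02, -1.13161075e-04]), 'tool_pos': array([ 0.22918279, -0.47218798,  0.40405726]), 'tool_rot': array([-3.14009915e+00, -1.83819509e-04,  4.51814358e-01]), 'contact_force': array([ 0.33851039, -0.19154637,  0.22995059]), 'torque': array([-0.04071585,  0.02178588,  0.03434119]), 'grip_force': 0.0, 'opening': 0.09133688031814646}
414.5366425552593 [[ 0.00792863  0.98408729 -0.17750872  0.28121448]
 [-0.99994451  0.00903394  0.00541947  0.07390747]
 [ 0.00693683  0.1774559   0.9841043   1.210497  ]
 [ 0.          0.          0.          1.        ]] ['img', 'depth', 'fx', 'fy', 'cx', 'cy', 'world_from_camera', 'W']
397.81154144439813 [[-0.98019926  0.13734682 -0.14263685  0.34330661]
 [-0.19728576 -0.61568014  0.76289993  0.85324346]
 [ 0.01696321  0.77593416  0.63058578  0.6764274 ]
 [ 0.          0.          0.          1.        ]] ['img', 'depth', 'fx', 'fy', 'cx', 'cy', 'world_from_camera', 'W']
```

View pics/top0.png

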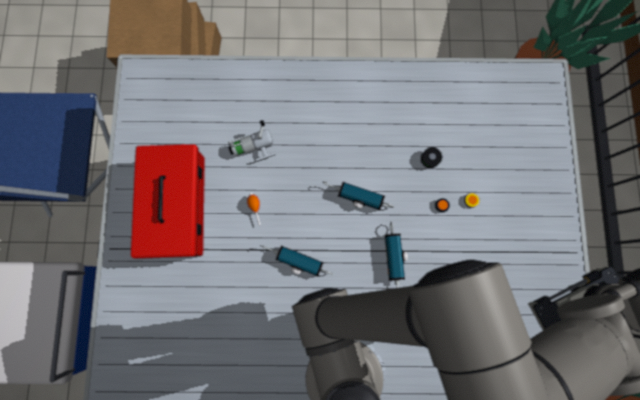

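View pics/side0.png

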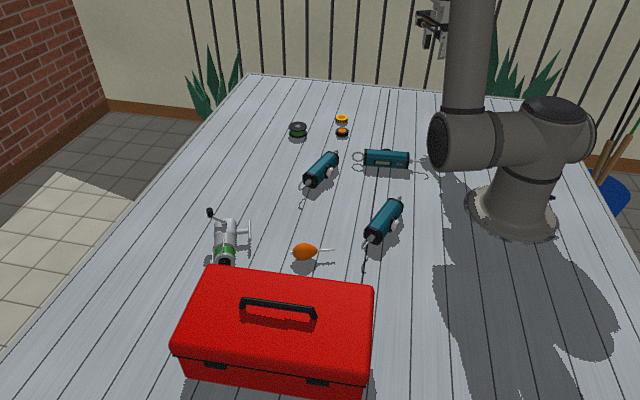

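Run:
```python
import numpy as np,cv2
for n in("top","side"):
    z=np.load(n+"0.npz"); im,W=z["img"],z["W"]
    hsv=cv2.cvtColor(im,cv2.COLOR_RGB2HSV)
    for nm,lo,hi in(("teal",(90,120,30),(108,255,200)),("orange",(5,180,120),(14,255,255)),("yellow",(20,150,120),(32,255,255)),("dark",(0,0,0),(180,255,55))):
        m=cv2.inRange(hsv,lo,hi)*((W[...,2]>0.006)&(W[...,2]<0.08)&(np.abs(W[...,1])<1)).astype(np.uint8)
        k,l,s,ce=cv2.connectedComponentsWithStats(m)
        for i in range(1,k):
            if s[i,4]<15: continue
            p=W[l==i]; q=p[:,:2]-p[:,:2].mean(0); w,V=np.linalg.eigh(q.T@q)
            print(n,nm,ce[i].round(),s[i,4],p.mean(0).round(4),"r",np.hypot(*p.mean(0)[:2]).round(3),"zmax",np.percentile(p[:,2],95).round(4),"ax",V[:,1].round(3),"ext",np.ptp(q@V[:,1]).round(3),np.ptp(q@V[:,0]).round(3))
    if n=="top": a=cv2.resize(im[165:230,300:400],(800,520),interpolation=cv2.INTER_CUBIC)
    else: b=cv2.resize(im[105:215,270:430],(800,550),interpolation=cv2.INTER_CUBIC)
cv2.imwrite("pics/ct.png",a[...,::-1]);cv2.imwrite("pics/cs.png",b[...,::-1])
```

```text
top teal [361. 195.] 548 [ 0.505  -0.0479  0.0425] r 0.507 zmax 0.0475 ax [0.308 0.951] ext 0.118 0.039
top teal [395. 257.] 599 [ 0.3322 -0.14    0.0427] r 0.36 zmax 0.0472 ax [-0.996 -0.084] ext 0.117 0.043
top teal [299. 261.] 582 [0.3184 0.127  0.0429] r 0.343 zmax 0.0471 ax [0.359 0.933] ext 0.118 0.04
top orange [253. 203.] 122 [0.4825 0.2612 0.0337] r 0.549 zmax 0.0398 ax [-0.977 -0.214] ext 0.044 0.026
top orange [472. 199.] 21 [ 0.5014 -0.3773  0.015 ] r 0.628 zmax 0.0195 ax [-0.439  0.899] ext 0.013 0.013
top orange [443. 204.] 73 [ 0.4856 -0.2896  0.0153] r 0.565 zmax 0.0191 ax [-0.91   0.415] ext 0.027 0.026
top yellow [471. 200.] 90 [ 0.5002 -0.3747  0.0148] r 0.625 zmax 0.0185 ax [-0.607  0.794] ext 0.041 0.037
top dark [230. 150.] 16 [0.6401 0.336  0.03  ] r 0.723 zmax 0.0357 ax [-0.921 -0.388] ext 0.019 0.006
top dark [431. 157.] 243 [ 0.625  -0.2573  0.0268] r 0.676 zmax 0.0314 ax [-0.707  0.707] ext 0.056 0.05
top dark [357. 200.] 131 [ 0.4939 -0.0378  0.0375] r 0.495 zmax 0.0461 ax [0.366 0.931] ext 0.126 0.037
top dark [  6. 196.] 17 [0.4943 0.9658 0.0438] r 1.085
[... 1624 characters left out ...]
91.] 39 [0.0643 0.0162 0.0689] r 0.066 zmax 0.0787 ax [-0.201  0.98 ] ext 0.027 0.006
side dark [551. 198.] 22 [-0.0753  0.0068  0.0657] r 0.076 zmax 0.0697 ax [0.654 0.756] ext 0.041 0.01
side dark [382. 227.] 361 [0.3195 0.1609 0.0293] r 0.358 zmax 0.0425 ax [0.47  0.883] ext 0.143 0.055
side dark [488. 202.] 37 [0.0661 0.0238 0.0382] r 0.07 zmax 0.058 ax [-0.304  0.953] ext 0.029 0.008
side dark [210. 212.] 47 [0.7071 0.243  0.0733] r 0.748 zmax 0.0794 ax [-0.237  0.971] ext 0.012 0.011
side dark [224. 261.] 75 [0.6407 0.3365 0.0285] r 0.724 zmax 0.0326 ax [-0.958 -0.288] ext 0.024 0.014
side dark [216. 367.] 27 [0.5486 0.5814 0.0779] r 0.799 zmax 0.0796 ax [-0.995 -0.104] ext 0.029 0.006
```

View pics/ct.png

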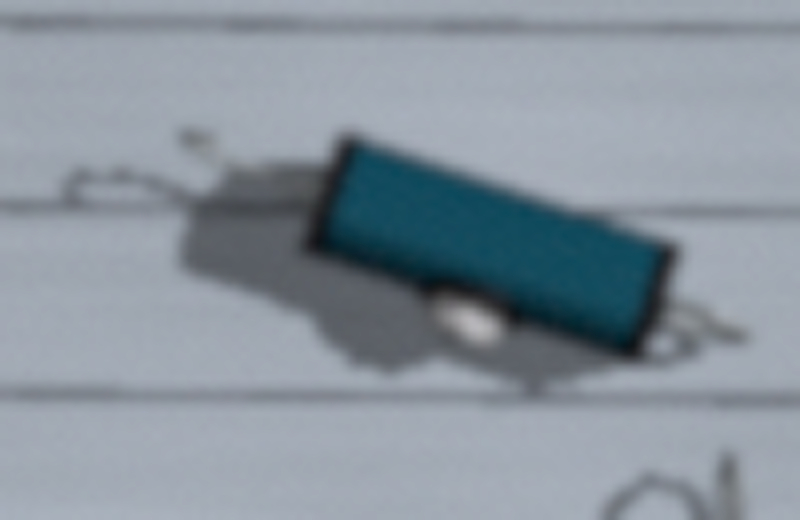

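View pics/cs.png

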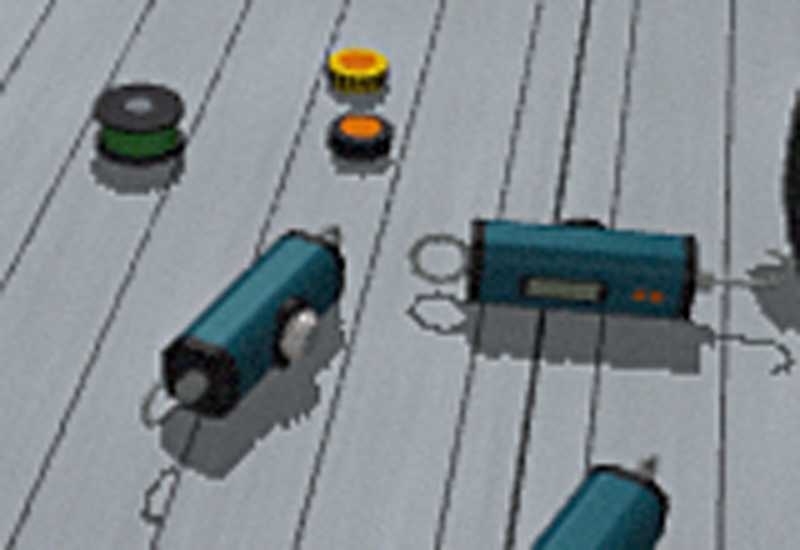

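The three scale look-alikes sit at top-view pixels (361,195) at 0.507 m, (395,257) at 0.36 m and (299,261) at 0.34 m. The first is farthest, and the crops confirm it: white boss on the near side at about (359,204). The black cap with the orange disc is at (443,204). The yellow one at (472,199) is to be left alone.

Run:
```python
import numpy as np,cv2
for n in("top","side"):
    z=np.load(n+"0.npz"); im,W=z["img"],z["W"]
    for nm,c,r,lo in(("scale",(.503,-.046),.075,.012),("cap",(.484,-.288),.032,.008)):
        p=W[(np.hypot(W[...,0]-c[0],W[...,1]-c[1])<r)&(W[...,2]>lo)&(W[...,2]<.07)]
        if nm=="cap":
            t=p[p[:,2]>.0115]; print(n,nm,len(t),(t[:,:2].min(0)+t[:,:2].max(0))/2,np.ptp(t[:,:2],axis=0),np.median(t,0),cv2.minEnclosingCircle(t[:,:2].astype(np.float32)))
        else:
            t=p[p[:,2]>.038]; print(n,nm,cv2.minAreaRect((t[:,:2]*1000).astype(np.float32)),t.mean(0))
            A=np.array([[.951,-.308],[.308,.951]]); q=(p[:,:2]-c)@A.T
            for lo2,hi2 in((-.012,-.006),(-.006,0),(0,.006)): pass
            for a,b in((-.055,-.03),(-.03,-.02),(-.02,0),(0,.02),(.02,.055)):
                s=(q[:,1]>a)&(q[:,1]<b); u=q[s,0]; zz=p[s,2]; h=u[zz>.040]
                print(a,b,"u range all",np.percentile(u,[1,99]).round(4),"z>.04",np.percentile(h,[2,98]).round(4),"zmed",np.median(zz).round(4))
        if nm=="scale":
            w=(im.min(-1)>130)&(W[...,2]>.01)&(np.hypot(W[...,0]-.475,W[...,1]+.035)<.03)
            print(n,"white",w.sum(),W[w].mean(0))
```

```text
top scale ((503.0444641113281, -45.99615478515625), (129.65447998046875, 51.94297409057617), 71.50265502929688) [ 0.50709153 -0.04782393  0.04311539]
-0.055 -0.03 u range all [-0.0172  0.0263] z>.04 [-0.0128  0.0223] zmed 0.0422
-0.03 -0.02 u range all [-0.0164  0.0255] z>.04 [-0.0137  0.0236] zmed 0.0418
-0.02 0 u range all [-0.0297  0.0263] z>.04 [-0.0173  0.0217] zmed 0.0417
0 0.02 u range all [-0.0296  0.0264] z>.04 [-0.0174  0.0223] zmed 0.0419
0.02 0.055 u range all [-0.0159  0.027 ] z>.04 [-0.0116  0.0231] zmed 0.0423
top white 19 [ 0.47788903 -0.04201485  0.03267694]
top cap 157 [ 0.48534598 -0.28783224] [0.03987912 0.04244012] [ 0.48439527 -0.2881595   0.01509094] ((0.48520585894584656, -0.28821149468421936), 0.021773818880319595)
side scale ((504.51568603515625, -46.23553466796875), (134.14578247070312, 41.0299072265625), 70.83889770507812) [ 0.50643384 -0.04185719  0.041951  ]
-0.055 -0.03 u range all [-0.0184  0.0201] z>.04 [-0.012   0.0192] zmed 0.0409
-0.03 -0.02 u range all [-0.017   0.0181] z>.04 [-0.0113  0.0178] zmed 0.0419
-0.02 0 u range all [-0.0311  0.0199] z>.04 [-0.0175  0.0195] zmed 0.041
0 0.02 u range all [-0.0316  0.0195] z>.04 [-0.014   0.0193] zmed 0.037
0.02 0.055 u range all [-0.0177  0.0233] z>.04 [-0.0113  0.0195] zmed 0.0406
side white 10 [ 0.47806764 -0.03811708  0.03236341]
side cap 63 [ 0.48469149 -0.28619126] [0.03826587 0.04331112] [ 0.48466494 -0.28400231  0.0138181 ] ((0.48302003741264343, -0.28619125485420227), 0.02201567403972149)
```

Emit:
{"method": "arm_command", "body": {"xyz": [[11,22,-5],[11,22,-5],[11,22,-5],[11,22,-5],[11,22,-5],[11,22,-5],[11,22,-5],[11,22,-5],[11,22,-5],[11,22,-5],[11,22,-5],[11,22,-5],[11,22,-5],[11,22,-5],[11,22,-5],[11,22,-5],[11,22,-5],[11,22,-5],[11,22,-5],[11,25,-5]], "spin": [-2.2,-2.2,-2.2,-2.2,-2.2,-2.2,-2.2,-2.2,-2.2,-2.2,-2.2,-2.2,-2.2,-2.2,-2.2,-2.2,-2.2,-2.2,-2.2,-2.2], "jaw": 0.3}}

```text
time: 2.1
tool_pos: [0.4495, -0.0285, 0.3043]
tool_rot: [3.141, 0.001, -0.318]
contact_force: [0.4, -1.1, 0.7]
opening: 0.0597
grip_force: 0.0
```

Emit:
{"method": "arm_command", "body": {"xyz": [[0,0,-20],[0,0,-20],[0,0,-20],[0,0,-20],[0,0,-20],[0,0,0],[0,0,0]], "spin": [0,0,0,0,0,0,0]}}

```text
time: 2.8
tool_pos: [0.4493, -0.0293, 0.2048]
tool_rot: [3.141, 0.001, -0.316]
contact_force: [0.3, -0.1, 0.5]
opening: 0.0593
grip_force: 0.0
```

Emit:
{"method": "arm_command", "body": {"xyz": [[4.8,-1.5,-1],[4.8,-1.5,0],[4.8,-1.5,0],[4.8,-1.5,0],[3.8,-1.2,0],[0,0,0],[0,0,0]], "spin": [0,0,0,0,0,0,0]}}

```text
time: 3.5
tool_pos: [0.4722, -0.0365, 0.2037]
tool_rot: [3.141, 0.0, -0.316]
contact_force: [-0.6, -0.8, 0.6]
opening: 0.0597
grip_force: 0.0
```

Emit:
{"method": "arm_command", "body": {"xyz": [[1,-0.3,0],[1,-0.3,0],[0,0,0]], "spin": [0,0,0]}}

```text
time: 3.8
tool_pos: [0.4743, -0.0371, 0.2038]
tool_rot: [3.142, -0.0, -0.316]
contact_force: [0.3, -0.2, 0.1]
opening: 0.0596
grip_force: 0.0
```

Emit:
{"method": "arm_command", "body": {"xyz": [[1,-0.3,0],[1,-0.3,0],[0,0,0]], "spin": [0,0,0]}}

```text
time: 4.1
tool_pos: [0.4764, -0.0378, 0.2038]
tool_rot: [3.142, -0.0, -0.316]
contact_force: [0.5, 0.8, -0.0]
opening: 0.0599
grip_force: 0.0
```

Emit:
{"method": "arm_command", "body": {"xyz": [[1,-0.3,0],[1,-0.3,0],[1,-0.3,0]], "spin": [0,0,0]}}

```text
time: 4.4
tool_pos: [0.479, -0.0386, 0.2037]
tool_rot: [3.141, 0.001, -0.316]
contact_force: [-1.9, 0.8, 1.2]
opening: 0.0599
grip_force: 0.9
```

Emit:
{"method": "arm_command", "body": {"xyz": [[1,-0.3,0],[1,-0.3,0]], "spin": [0,0]}}

```text
time: 4.6
tool_pos: [0.4812, -0.0392, 0.2037]
tool_rot: [3.141, 0.0, -0.316]
contact_force: [-1.8, 1.2, 0.8]
opening: 0.0598
grip_force: 0.9
```

Run:
```python
from h import *
c=cam("side"); im,W=c["img"],c["W"]; np.savez("side1.npz",img=im,W=W)
W0=np.load("side0.npz")["W"]; i0=np.load("side0.npz")["img"]
A=np.array([[.951,-.308],[.308,.951]])
for I,w in((i0,W0),(im,W)):
    hs=cv2.cvtColor(I,cv2.COLOR_RGB2HSV); m=(cv2.inRange(hs,(90,120,30),(108,255,200))>0)&(w[...,2]>.036)
    q=(w[m][:,:2]-[.503,-.046])@A.T; s=(abs(q)<.08).all(1); q=q[s]; print(len(q),[np.percentile(q[q[:,1]>.03,0],[2,98]).round(4),np.percentile(q[q[:,1]<-.03,0],[2,98]).round(4)])
cv2.imwrite("pics/s1.png",cv2.resize(im[105:225,260:420],(800,600),interpolation=cv2.INTER_CUBIC)[...,::-1])
```

```text
302 [array([-0.0135,  0.0191]), array([-0.015 ,  0.0194])]Traceback (most recent call last):
  File "<stdin>", line 7, in <module>
    return _quantile_unchecked(
        a, q, axis, out, overwrite_input, method, keepdims, weights)
    return _ureduce(a,
                    func=_quantile_ureduce_func,
    ...<5 lines>...
                    overwrite_input=overwrite_input,
                    method=method)
    r = func(a, **kwargs)
    result = _quantile(arr,
                       quantiles=q,
    ...<2 lines>...
                       out=out,
                       weights=wgt)
    slices_having_nans = np.isnan(arr[-1, ...])
                                  ~~~^^^^^^^^^
IndexError: index -1 is out of bounds for axis 0 with size 0
```

Emit:
{"method": "arm_command", "body": {"xyz": [[2.6,-0.85,2.5],[2.6,-0.85,2.5],[2.8,-0.9,2.2],[2.8,-0.9,2.2],[3.1,-1.0,1.9],[3.1,-1.0,1.9],[3.4,-1.1,1.5],[3.4,-1.1,1.5]], "spin": [0,0,0,0,0,0,0,0]}}

```text
time: 5.45
tool_pos: [0.5054, -0.0471, 0.2202]
tool_rot: [3.141, -0.0, -0.316]
contact_force: [-0.5, -0.1, 0.3]
opening: 0.0599
grip_force: 0.6
```

Run:
```python
from h import *
c=cam("side"); im=c["img"]; a=cv2.resize(im[105:225,260:420],(800,600),interpolation=cv2.INTER_CUBIC)
cv2.imwrite("pics/s1.png",a[...,::-1])
```

```text
(no output)
```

View pics/s1.png

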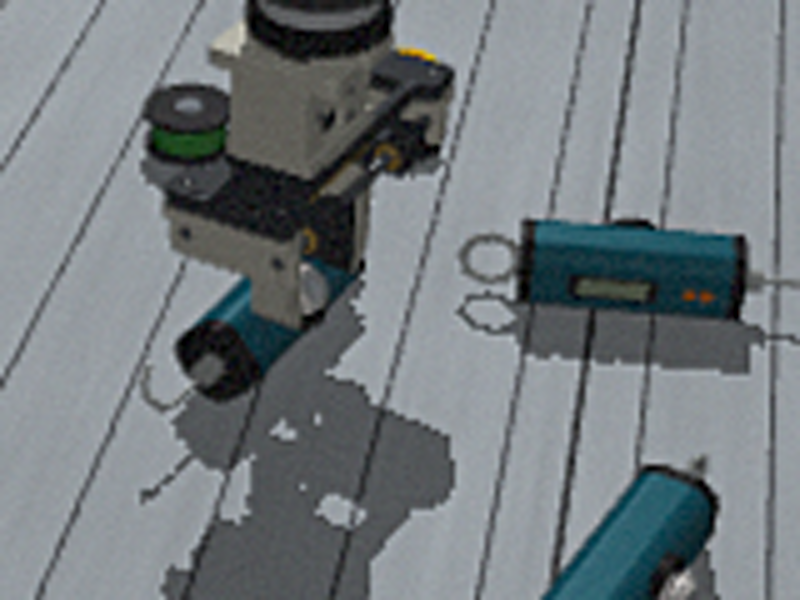

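The scale is rolling, with the boss between the fingers at crop (315,290). I'll continue the arc.

Emit:
{"method": "arm_command", "body": {"xyz": [[3.6,-1.2,1.1],[3.6,-1.2,1.1],[3.8,-1.2,0.7],[3.8,-1.2,0.7],[3.8,-1.2,0.3],[3.8,-1.2,0.3],[3.8,-1.2,0],[0,0,0],[0,0,0]], "spin": [0,0,0,0,0,0,0,0,0]}}

```text
time: 6.4
tool_pos: [0.5312, -0.0553, 0.224]
tool_rot: [3.141, 0.0, -0.316]
contact_force: [-0.3, 0.4, -0.1]
opening: 0.0595
grip_force: 0.0
```

Run:
```python
from h import *
c=cam("side"); im=c["img"]; a=cv2.resize(im[105:225,260:420],(800,600),interpolation=cv2.INTER_CUBIC)
cv2.imwrite("pics/s2.png",a[...,::-1])
```

```text
(no output)
```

View pics/s2.png

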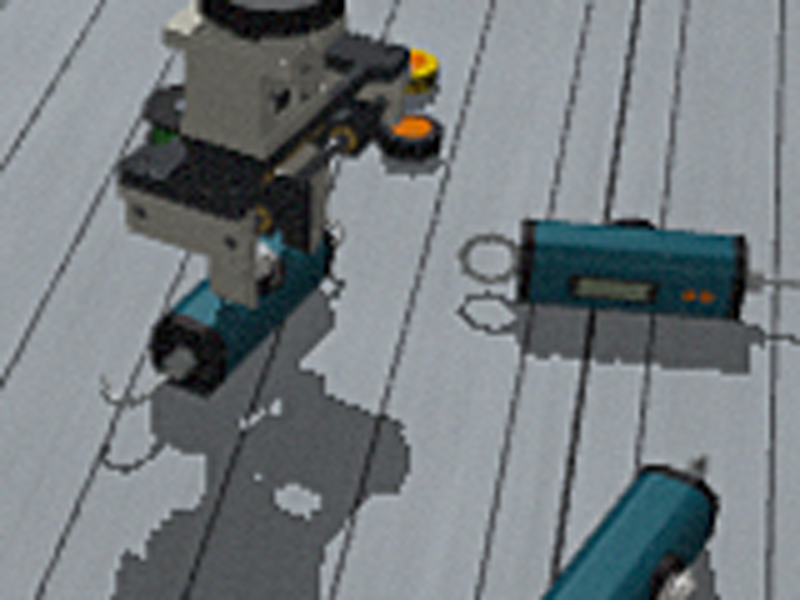

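Emit:
{"method": "arm_command", "body": {"xyz": [[0,0,10],[0,0,20],[0,0,25],[0,0,25],[-4,-20,0],[-4,-20,0],[-4,-20,0],[-4,-20,0],[-4,-20,0],[-4,-20,0],[-4,-20,0],[-4,-20,0],[-4,-20,0],[-4,-20,0],[-4,-20,0],[-2,-12,0],[0,0,0]], "spin": [0,0,0,0,0,0,0,0,0,0,0,0,0,0,0,0,0]}}

```text
time: 8.15
tool_pos: [0.4849, -0.2884, 0.3046]
tool_rot: [3.141, -0.001, -0.318]
contact_force: [0.4, -0.2, 0.2]
opening: 0.0599
grip_force: 0.0
```

```bash
cat > m.py <<'E'
from h import *
import sys
for n in("top","side"):
    c=cam(n); im,W=c["img"],c["W"]; np.savez(f"{n}{sys.argv[1]}.npz",img=im,W=W)
    R=np.hypot(W[...,0]-.545,W[...,1]+.06)<.03
    z=W[...,2]
    t=W[R&(z>.052)&(z<.07)]; f=W[R&(z>.0485)&(z<.07)]
    b=W[R&(z>.03)]
    print(n,"boss",len(t),t.mean(0).round(4),cv2.minEnclosingCircle(t[:,:2].astype(np.float32)),np.percentile(t[:,2],[5,50,95]).round(4))
    m=(np.hypot(W[...,0]-.545,W[...,1]+.06)<.09)&(z>.038)&(z<.049)
    print(cv2.minAreaRect((W[m][:,:2]*1000).astype(np.float32)))
cv2.imwrite("pics/s%s.png"%sys.argv[1],cv2.resize(im[95:215,250:410],(800,600),interpolation=cv2.INTER_CUBIC)[...,::-1])
E
python3 m.py 3
```

```text
top boss 65 [ 0.5481 -0.0606  0.0563] ((0.5481846332550049, -0.06025103107094765), 0.013715985231101513) [0.0527 0.0563 0.0596]
((548.0497436523438, -60.704734802246094), (129.51402282714844, 42.01932144165039), 72.49596405029297)
side boss 41 [ 0.5479 -0.0574  0.0553] ((0.5473562479019165, -0.05763978883624077), 0.013267009519040585) [0.0527 0.0556 0.0575]
((547.525146484375, -60.22039031982422), (132.11976623535156, 43.13279724121094), 68.93473052978516)
```

View pics/s3.png

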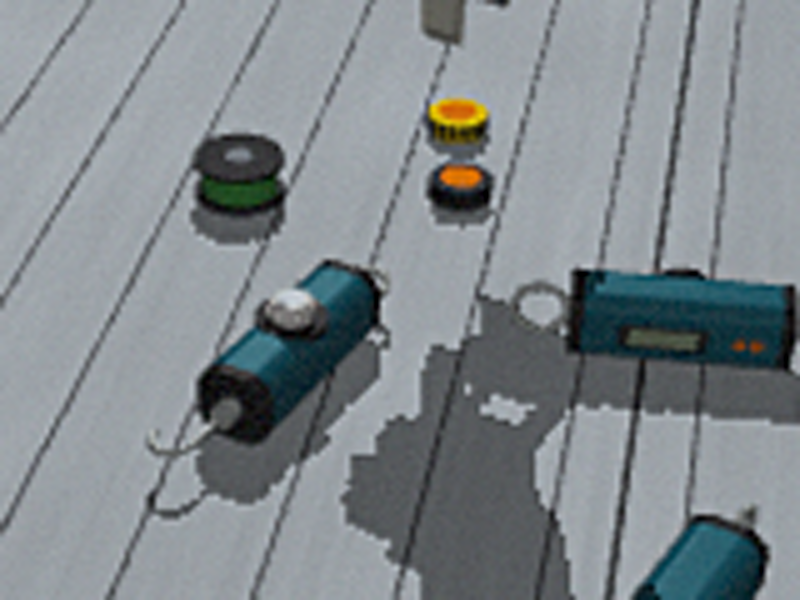

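The boss is up, at crop (292,305) in this picture, and the spool and cap have not moved. Next I grip the cap twice, 90° apart, to centre it in the gripper.

Emit:
{"method": "arm_command", "body": {"xyz": [[0,0,-20],[0,0,-20],[0,0,-20],[0,0,-20],[0,0,-20],[0,0,-15],[0,0,-9],[0,0,0],[0,0,0]], "spin": [0,0,0,0,0,0,0,0,0]}}

```text
time: 9.15
tool_pos: [0.4855, -0.287, 0.1807]
tool_rot: [3.141, -0.0, -0.316]
contact_force: [-0.5, 0.0, -1.0]
opening: 0.0595
grip_force: 0.0
```

Emit:
{"method": "arm_command", "body": {"xyz": [[0,0,0],[0,0,0],[0,0,0],[0,0,0],[0,0,0],[0,0,0]], "spin": [0,0,0,0,0,0], "jaw": -0.3, "squeeze": 4}}

```text
time: 9.75
tool_pos: [0.4853, -0.2874, 0.1806]
tool_rot: [3.141, -0.001, -0.316]
contact_force: [-1.2, 0.1, 4.9]
opening: 0.0423
grip_force: 4.0
```

Emit:
{"method": "arm_command", "body": {"xyz": [[0,0,0],[0,0,0],[0,0,0],[0,0,0],[0,0,0],[0,0,0],[0,0,0],[0,0,0],[0,0,0],[0,0,0],[0,0,0],[0,0,0],[0,0,0],[0,0,0],[0,0,0],[0,0,0]], "spin": [0,0,0,7.5,7.5,7.5,7.5,7.5,7.5,7.5,7.5,7.5,7.5,7.5,7.5,0], "jaw": 0.3}}

```text
time: 11.35
tool_pos: [0.4851, -0.2873, 0.1799]
tool_rot: [-3.141, -0.0, 1.256]
contact_force: [-0.2, 0.7, 0.9]
opening: 0.0594
grip_force: 0.0
```

Emit:
{"method": "arm_command", "body": {"xyz": [[0,0,0],[0,0,0],[0,0,0],[0,0,0],[0,0,0],[0,0,0],[0,0,0]], "spin": [0,0,0,0,0,0,0], "jaw": -0.5, "squeeze": 40}}

```text
time: 12.05
tool_pos: [0.4852, -0.2873, 0.1801]
tool_rot: [3.141, 0.0, 1.255]
contact_force: [0.1, -0.1, -0.5]
opening: 0.0406
grip_force: 40.0
```

Emit:
{"method": "arm_command", "body": {"xyz": [[0,0,10],[0,0,20],[0,0,25],[0,0,25],[0,0,20],[0,0,0],[0,0,0]], "spin": [0,0,0,0,0,0,0]}}

```text
time: 12.75
tool_pos: [0.4851, -0.2872, 0.2804]
tool_rot: [3.141, 0.0, 1.255]
contact_force: [0.1, 0.5, -0.7]
opening: 0.0405
grip_force: 40.0
```

Run:
```python
from h import *
print(observe()["opening"],observe()["tool_pos"])
def ce(W,c,r,lo,hi):
    t=W[(np.hypot(W[...,0]-c[0],W[...,1]-c[1])<r)&(W[...,2]>lo)&(W[...,2]<hi)]
    return len(t),t.mean(0).round(4),((t[:,:2].min(0)+t[:,:2].max(0))/2).round(4)
for n in("top","side"):
    for i in "03": print(n,"cap",ce(np.load(n+i+".npz")["W"],(.485,-.287),.028,.0125,.025))
    Ws=[np.load(n+"3.npz")["W"]]+[cam(n)["W"] for _ in range(3)]
    for W in Ws: print(n,"boss",ce(W,(.548,-.06),.02,.0525,.068))
    W=np.median(Ws,0); print("med",ce(W,(.548,-.06),.02,.0525,.068))
    m=(np.hypot(W[...,0]-.548,W[...,1]+.06)<.09)&(W[...,2]>.038)&(W[...,2]<.049); print(cv2.minAreaRect((W[m][:,:2]*1000).astype(np.float32)))
```

```text
0.04051811641612433 [ 0.485102   -0.28720501  0.28043525]
top cap (139, array([ 0.4854, -0.2882,  0.0157]), array([ 0.4853, -0.2878]))
top cap (70, array([ 0.4862, -0.2788,  0.0154]), array([ 0.4839, -0.2805]))
top boss (62, array([ 0.5484, -0.0607,  0.0565]), array([ 0.5478, -0.0611]))
top boss (63, array([ 0.548 , -0.0602,  0.0569]), array([ 0.548 , -0.0598]))
top boss (59, array([ 0.5477, -0.06  ,  0.0566]), array([ 0.548 , -0.0613]))
top boss (59, array([ 0.5486, -0.0605,  0.057 ]), array([ 0.5479, -0.0611]))
med (63, array([ 0.548 , -0.0606,  0.0565]), array([ 0.548 , -0.0613]))
((548.7255249023438, -60.71919250488281), (129.43690490722656, 40.355796813964844), 71.55233764648438)
side cap (54, array([ 0.4846, -0.2849,  0.0141]), array([ 0.4847, -0.2862]))
side cap (44, array([ 0.4837, -0.2863,  0.0141]), array([ 0.4845, -0.2846]))
side boss (39, array([ 0.548 , -0.0575,  0.0555]), array([ 0.5485, -0.0576]))
side boss (38, array([ 0.5483, -0.0575,  0.0556]), array([ 0.5482, -0.0581]))
side boss (39, array([ 0.5479, -0.057 ,  0.0557]), array([ 0.5488, -0.0578]))
side boss (37, array([ 0.5483, -0.0578,  0.0557]), array([ 0.5487, -0.0597]))
med (38, array([ 0.5482, -0.0575,  0.0556]), array([ 0.5488, -0.0584]))
((547.9198608398438, -59.79546356201172), (131.38687133789062, 42.51582336425781), 68.35204315185547)
```

Emit:
{"method": "arm_command", "body": {"xyz": [[5,18,0],[5,19,0],[5,19,0],[5,19,0],[5,19,0],[5,19,0],[5,19,0],[6,19,0],[6,19,0],[6,19,0],[5,19,0],[5,19.5,0],[0,0,-15],[0,0,-13],[0,0,0],[0,0,0],[0,0,0]], "spin": [0,0,0,0,0,0,0,0,0,0,0,0,0,0,0,0,0]}}

```text
time: 14.75
tool_pos: [0.5484, -0.0603, 0.2525]
tool_rot: [3.141, -0.0, 1.254]
contact_force: [-0.5, 0.4, -0.3]
opening: 0.0402
grip_force: 40.0
```

Emit:
{"method": "arm_command", "body": {"xyz": [[0,0.5,-5],[0,0,-5],[0,0,-4],[0,0,-2],[0,0,-1],[0,0,0]], "spin": [0,0,0,0,0,0]}}

```text
time: 15.35
tool_pos: [0.5483, -0.0593, 0.235]
tool_rot: [-3.142, 0.0, 1.255]
contact_force: [-0.6, -1.2, -0.7]
opening: 0.0409
grip_force: 40.0
```

Emit:
{"method": "arm_command", "body": {"xyz": [[0,0,-0.5],[0,0,-0.5],[0,0,0]], "spin": [0,0,0]}}

```text
time: 15.65
tool_pos: [0.5482, -0.0593, 0.2342]
tool_rot: [3.141, -0.0, 1.255]
contact_force: [-0.0, 0.4, -0.7]
opening: 0.0405
grip_force: 40.0
```

Emit:
{"method": "arm_command", "body": {"xyz": [[0,0,-0.5],[0,0,-0.5],[0,0,0]], "spin": [0,0,0]}}

```text
time: 15.95
tool_pos: [0.5484, -0.0594, 0.2334]
tool_rot: [3.141, 0.0, 1.255]
contact_force: [-0.5, -0.5, 2.1]
opening: 0.0409
grip_force: 40.0
```

Emit:
{"method": "arm_command", "body": {"xyz": [[0,0,-0.5],[0,0,-0.5],[0,0,0]], "spin": [0,0,0]}}

```text
time: 16.25
tool_pos: [0.5485, -0.0598, 0.2328]
tool_rot: [3.14, 0.001, 1.255]
contact_force: [-0.7, -3.5, 6.0]
opening: 0.0406
grip_force: 40.0
```

Emit:
{"method": "arm_command", "body": {"xyz": [[0,0,-0.5],[0,0,-0.5],[0,0,0]], "spin": [0,0,0]}}

```text
time: 16.55
tool_pos: [0.5485, -0.0601, 0.232]
tool_rot: [3.139, 0.001, 1.255]
contact_force: [-1.9, -5.2, 6.7]
opening: 0.0402
grip_force: 40.0
```

Emit:
{"method": "arm_command", "body": {"xyz": [[0,0,-0.5],[0,0,-0.5],[0,0,0]], "spin": [0,0,0]}}

```text
time: 16.85
tool_pos: [0.5485, -0.0601, 0.2311]
tool_rot: [3.139, 0.001, 1.255]
contact_force: [-2.5, -5.0, 7.3]
opening: 0.0407
grip_force: 40.0
```

Emit:
{"method": "arm_command", "body": {"xyz": [[-0.2,-0.5,0],[-0.2,-0.5,0],[0,0,0]], "spin": [0,0,0]}}

```text
time: 17.15
tool_pos: [0.5482, -0.0608, 0.2312]
tool_rot: [3.139, 0.0, 1.255]
contact_force: [-0.3, -1.5, 8.2]
opening: 0.0403
grip_force: 40.0
```

Emit:
{"method": "arm_command", "body": {"xyz": [[0,0,-0.5],[0,0,-0.5],[0,0,0]], "spin": [0,0,0]}}

```text
time: 17.45
tool_pos: [0.5476, -0.0602, 0.2287]
tool_rot: [-3.141, -0.0, 1.254]
contact_force: [-0.7, 0.4, -2.1]
opening: 0.0409
grip_force: 40.0
```

Emit:
{"method": "arm_command", "body": {"xyz": [[0,0,-0.5],[0,0,-0.5],[0,0,0]], "spin": [0,0,0]}}

```text
time: 17.75
tool_pos: [0.5477, -0.0602, 0.2277]
tool_rot: [-3.141, -0.0, 1.255]
contact_force: [-1.0, 0.6, -2.2]
opening: 0.0408
grip_force: 40.0
```

It clicked: the push dropped from 8 N to about zero. I'll carry on down to the flange.

Emit:
{"method": "arm_command", "body": {"xyz": [[0,0,-0.5],[0,0,-0.5],[0,0,0]], "spin": [0,0,0]}}

```text
time: 18.05
tool_pos: [0.5478, -0.0603, 0.227]
tool_rot: [-3.142, 0.0, 1.255]
contact_force: [0.1, 0.6, -0.6]
opening: 0.0408
grip_force: 40.0
```

Emit:
{"method": "arm_command", "body": {"xyz": [[0,0,-0.5],[0,0,-0.5],[0,0,0]], "spin": [0,0,0]}}

```text
time: 18.35
tool_pos: [0.5476, -0.0602, 0.2265]
tool_rot: [-3.141, 0.0, 1.255]
contact_force: [-2.7, 1.4, 3.5]
opening: 0.0405
grip_force: 40.0
```

Emit:
{"method": "arm_command", "body": {"xyz": [[0,0,-0.5],[0,0,-0.5],[0,0,0]], "spin": [0,0,0]}}

```text
time: 18.65
tool_pos: [0.5473, -0.0601, 0.2261]
tool_rot: [-3.14, 0.0, 1.255]
contact_force: [-5.5, 1.7, 12.4]
opening: 0.0406
grip_force: 40.0
```

Emit:
{"method": "arm_command", "body": {"xyz": [[-0.4,0.1,-0.4],[-0.2,0,-0.4],[0,0,0],[0,0,0],[0,0,0],[0,0,0],[0,0,0]], "spin": [0,0,0,0,0,0,0]}}

```text
time: 19.35
tool_pos: [0.5468, -0.06, 0.226]
tool_rot: [-3.141, -0.0, 1.255]
contact_force: [-7.7, 1.6, 16.2]
opening: 0.0402
grip_force: 40.0
```

Run:
```python
from h import *
c=cam("side"); im,W=c["img"],c["W"]
cv2.imwrite("pics/s9.png",cv2.resize(im[105:215,260:400],(763,600),interpolation=cv2.INTER_CUBIC)[...,::-1])
o=observe(); print(o["contact_force"],o["tool_pos"],o["grip_force"],o["time"])
```

```text
[-7.57854364  1.10616295 16.42134324] [ 0.54684601 -0.05997874  0.22598776] 40.01891287392027 19.4
```

View pics/s9.png

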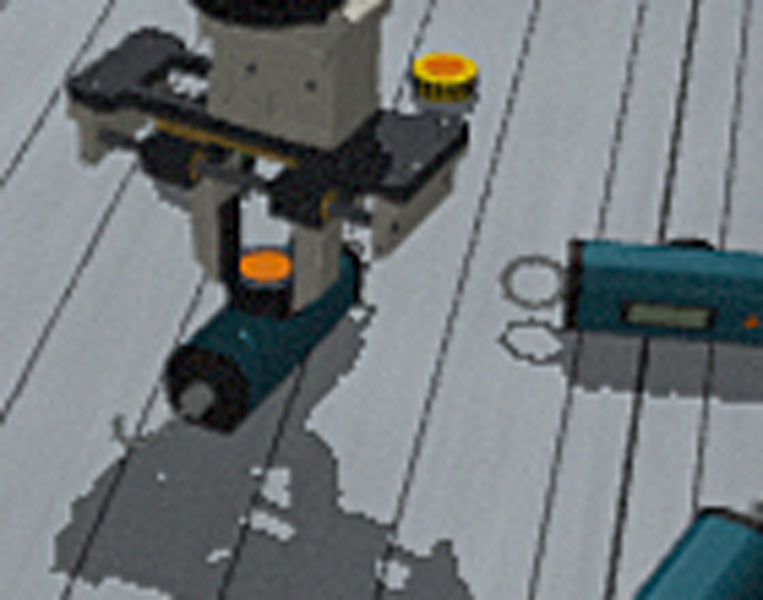

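Run:
```python
from h import *
for n in("side","top"):
    c=cam(n); im,W=c["img"],c["W"]; hs=cv2.cvtColor(im,cv2.COLOR_RGB2HSV)
    near=np.hypot(W[...,0]-.547,W[...,1]+.06)
    m=(cv2.inRange(hs,(5,180,120),(14,255,255))>0)&(near<.03); p=W[m]; print(n,"disc",len(p),p.mean(0).round(4) if len(p) else "")
    if len(p)>10: print(np.linalg.lstsq(np.c_[p[:,:2]-p[:,:2].mean(0),np.ones(len(p))],p[:,2],rcond=None)[0].round(3))
    A=np.array([[.951,-.311],[.311,.951]])
    for nm,V,I in(("now",W,im),("before",np.load(n+"3.npz")["W"],np.load(n+"3.npz")["img"])):
        h2=cv2.cvtColor(I,cv2.COLOR_RGB2HSV); t=(cv2.inRange(h2,(90,100,25),(110,255,220))>0); q=(V[...,:2]-[.548,-.060])@A.T
        t&=(abs(q[...,0])<.03)&(q[...,1]>.03)&(q[...,1]<.06)&(V[...,2]<.06); u=q[...,0][t]; z=V[...,2][t]
        print(n,nm,len(u),[(b,np.median(z[abs(u-b)<.003]).round(4),(abs(u-b)<.003).sum()) for b in(-.018,-.012,-.006,0,.006,.012,.018)] if len(u) else "")
```

```text
side disc 14 [ 0.5474 -0.0617  0.0601]
[0.011 0.028 0.06 ]
side now 110 [(-0.018, np.float64(0.0403), np.int64(17)), (-0.012, np.float64(0.0423), np.int64(12)), (-0.006, np.float64(0.0429), np.int64(12)), (0, np.float64(0.0434), np.int64(13)), (0.006, np.float64(0.0424), np.int64(10)), (0.012, np.float64(0.0411), np.int64(2)), (0.018, np.float64(nan), np.int64(0))]
side before 115 [(-0.018, np.float64(0.0369), np.int64(25)), (-0.012, np.float64(0.0419), np.int64(16)), (-0.006, np.float64(0.043), np.int64(13)), (0, np.float64(0.0432), np.int64(11)), (0.006, np.float64(0.0431), np.int64(10)), (0.012, np.float64(0.042), np.int64(9)), (0.018, np.float64(0.0396), np.int64(2))]
top disc 0 
top now 0 
top before 138 [(-0.018, np.float64(0.0363), np.int64(28)), (-0.012, np.float64(0.0419), np.int64(19)), (-0.006, np.float64(0.043), np.int64(22)), (0, np.float64(0.0443), np.int64(20)), (0.006, np.float64(0.044), np.int64(22)), (0.012, np.float64(0.0436), np.int64(16)), (0.018, np.float64(0.0405), np.int64(9))]
  return _methods._mean(a, axis=axis, dtype=dtype,
  ret = ret.dtype.type(ret / rcount)
```

Emit:
{"method": "arm_command", "body": {"xyz": [[-0.5,0.1,-0.2],[-0.5,0.2,-0.2],[0,0,0],[0,0,0],[0,0,0]], "spin": [0,0,0,0,0]}}

```text
time: 20.0
tool_pos: [0.5463, -0.0598, 0.226]
tool_rot: [3.14, -0.0, 1.255]
contact_force: [-5.1, 1.4, 17.4]
opening: 0.0403
grip_force: 40.0
```

Emit:
{"method": "arm_command", "body": {"xyz": [[-0.5,0.1,-0.1],[-0.5,0.2,-0.1],[-0.4,0.1,-0.1],[0,0,0],[0,0,0],[0,0,0],[0,0,0]], "spin": [0,0,0,0,0,0,0]}}

```text
time: 20.7
tool_pos: [0.5456, -0.0597, 0.226]
tool_rot: [3.137, -0.0, 1.255]
contact_force: [-2.2, 0.5, 15.5]
opening: 0.0404
grip_force: 40.0
```

Run:
```python
from h import *
c=cam("side"); W,im=c["W"],c["img"]
A=np.array([[.951,-.311],[.311,.951]])
h2=cv2.cvtColor(im,cv2.COLOR_RGB2HSV); t=(cv2.inRange(h2,(90,100,25),(110,255,220))>0); q=(W[...,:2]-[.548,-.060])@A.T
t&=(abs(q[...,0])<.03)&(q[...,1]>.03)&(q[...,1]<.06)&(W[...,2]<.06); u=q[...,0][t]; z=W[...,2][t]
print([(b,np.median(z[abs(u-b)<.003]).round(4),(abs(u-b)<.003).sum()) for b in(-.02,-.016,-.012,-.008,-.004,0,.004,.008,.012)])
```

```text
[(-0.02, np.float64(0.0391), np.int64(20)), (-0.016, np.float64(0.0417), np.int64(17)), (-0.012, np.float64(0.0427), np.int64(10)), (-0.008, np.float64(0.0428), np.int64(11)), (-0.004, np.float64(0.0424), np.int64(12)), (0, np.float64(0.0424), np.int64(11)), (0.004, np.float64(0.0427), np.int64(11)), (0.008, np.float64(0.0419), np.int64(10)), (0.012, np.float64(0.0411), np.int64(3))]
```

```bash
python3 -c "
from cell import *
o=observe(); print(o['contact_force'],o['grip_force']); print(hand_in())"
```

```text
[-3.38246745  1.24779416 15.81996771] 40.011712848665866
the job is handed in; nothing more can be done
None
```

I rolled the scale boss-up, clicked the black cap on and pressed it fully home, then handed the job in at about 21 s with the gripper still holding the cap down at about 16 N; the verdict was not shown.

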